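# Find the loaded parts tin and set up the repair case

## Robot

A 6-joint arm with a two-finger parallel gripper is mounted at the origin on the work surface. World frame = base frame: x ahead of the robot, y to its left, z up, the work surface at z = 0. Lengths are in m, angles in rad, forces in N, time in s.
With the tool pointing down it reaches from about 0.225 to 0.875 m from the base axis. Payload 3.4 kg.
Tool frame: the origin (TCP) lies at the very end of the fingers, on their centre line; the grasp point (between the pads) lies 19 mm behind it; z points along the fingers, y is the line along which they close (so a half turn about z gives the same grasp; the last joint's range is limited). The gripper opens to 85 mm and grips with 20 to 120 N. Pads are 22 mm wide; open, the fingers measure 114 mm over their backs; the gripper's body (76 mm by 85 mm) begins 54 mm behind the grasp point. The pads swing forward as they close: fully open they stand 13 mm farther back than shut.
Start: joints at [-1.402, 0.276, 1.505, -0, 1.361, -0.121], TCP at [0.164, -0.551, 0.231] pointing down, gripper open.
Joint ranges: [-2.89, 2.89], [-0.75, 2.08], [0.22, 2.7], [-1.18, 4.32], [0.11, 2.71], [-2.7, 2.7]. Speed limits (rad/s): [2.57, 2.57, 3.14, 3.14, 3.14, 3.14].

## Interface

Orientations are given as a rotation vector (axis times angle).
In Python, from cell import manip gives the robot as it stands.
- The arm moves only by the shell command python3 nudge.py [FORCE], which reads ROWS from standard input. ROWS is a JSON object whose key "deltas" holds a list of rows, 1 to 20 of them, each of 5 numbers: the opening from 0.0 (shut) to 1.0 (fully open), then dx, dy, dz in units of 20 mm, then a turn about the tool's z in units of 0.1 rad; each row is the pose to reach, as a shift and turn from the pose commanded when the command began, along the tool's axes at that moment; what a row does not reach only later rows make up. A row lasts 1/8 s, in which the tool goes at most 0.0625 m and 0.188 rad, less where a joint would pass 70% of its speed; a pose out of reach is approached as far as the arm can. The fingers move at their own pace and stop on an object; FORCE is the grip in N (left out, the last holds). Time passes only in rows, so rows that do not move let the fingers close. It prints the time, the measured TCP pose, the force, the opening and the grip force at its end. Input that does not fit is refused with a message, and nothing moves.
- manip.observe(): the state, without advancing time (a new reading comes with each control period).
- manip.snapshot(name): name is "side" or "top"; returns a dict with "img" (384x512x3 uint8, blue, green, red), "vfov" (degrees; the focal length in pixels is half the picture's height over the tangent of half this angle, whatever the lens; pixels are square), "cx", "cy" (the principal point, pixels), "R" (3x3) and "t" (3): a world point X has camera coordinates R X + t. Camera axes: x right, y down, z forward; pixel columns grow to the right and rows downward; lengths in m; the calibration is good to about 2 mm. A picture is of the moment at which its call begins. There is no depth.
- manip.job_done(): hands the job in; it is judged then, once.
The state is a dict: "time": time; "qpos": joint angles; "dq": joint speeds; "joint_torque": joint torques, N m; "eef_pos": TCP position; "orientation": TCP orientation; "wrist_force": force on the tool from outside, world axes, zero at the start; "ft_torque": the same for the moment, N m; "finger_gap": opening from 0.0 (shut) to 1.0 (fully open); "grasp_force": force on a finger pad.
Only numpy, scipy, OpenCV 4.12 (cv2) and the standard library are available. Lean on these libraries where they do the work, as an engineer would, in place of code of your own. Each camera call takes 0.05 s, during which the arm holds its last target. There are 200 camera calls.

## Task

One of the closed look-alike tins on the mat still has parts in it: lift the tins to find the heavy one and put it in the grey case, then shut the case's lid fully over it. Put all the light, empty tins inside the yellow tray for refilling, and lean the reference card lengthwise up the middle of the sloped stand with a short edge resting on the ledge. Do not shift the spool, the multimeter or the screwdriver.

Things in the scene. Friction and masses are not known exactly. Their poses are not given: they have to be found in the camera images.
- tin_a: One of four to six look-alike closed parts tins: silver, green band round the sides, dark square on the lid; 50 x 50 x 46 mm (x, y, z). Origin at the tin's middle, z up out of its lid. Rigid, lid fixed on. One tin of the lot is loaded and weighs about 400 g, every other one is empty and weighs about 80 g (each within 15 %). Not all of the nine names are present in a run (four to six tins are).
- tin_b: One of four to six look-alike closed parts tins: silver, green band round the sides, dark square on the lid; 50 x 50 x 46 mm (x, y, z). Origin at the tin's middle, z up out of its lid. Rigid, lid fixed on. One tin of the lot is loaded and weighs about 400 g, every other one is empty and weighs about 80 g (each within 15 %). Not all of the nine names are present in a run (four to six tins are).
- tin_c: One of four to six look-alike closed parts tins: silver, green band round the sides, dark square on the lid; 50 x 50 x 46 mm (x, y, z). Origin at the tin's middle, z up out of its lid. Rigid, lid fixed on. One tin of the lot is loaded and weighs about 400 g, every other one is empty and weighs about 80 g (each within 15 %). Not all of the nine names are present in a run (four to six tins are).
- tin_d: One of four to six look-alike closed parts tins: silver, green band round the sides, dark square on the lid; 50 x 50 x 46 mm (x, y, z). Origin at the tin's middle, z up out of its lid. Rigid, lid fixed on. One tin of the lot is loaded and weighs about 400 g, every other one is empty and weighs about 80 g (each within 15 %). Not all of the nine names are present in a run (four to six tins are).
- tin_e: One of four to six look-alike closed parts tins: silver, green band round the sides, dark square on the lid; 50 x 50 x 46 mm (x, y, z). Origin at the tin's middle, z up out of its lid. Rigid, lid fixed on. One tin of the lot is loaded and weighs about 400 g, every other one is empty and weighs about 80 g (each within 15 %). Not all of the nine names are present in a run (four to six tins are).
- tin_f: One of four to six look-alike closed parts tins: silver, green band round the sides, dark square on the lid; 50 x 50 x 46 mm (x, y, z). Origin at the tin's middle, z up out of its lid. Rigid, lid fixed on. One tin of the lot is loaded and weighs about 400 g, every other one is empty and weighs about 80 g (each within 15 %). Not all of the nine names are present in a run (four to six tins are).
- tin_g: One of four to six look-alike closed parts tins: silver, green band round the sides, dark square on the lid; 50 x 50 x 46 mm (x, y, z). Origin at the tin's middle, z up out of its lid. Rigid, lid fixed on. One tin of the lot is loaded and weighs about 400 g, every other one is empty and weighs about 80 g (each within 15 %). Not all of the nine names are present in a run (four to six tins are).
- tin_h: One of four to six look-alike closed parts tins: silver, green band round the sides, dark square on the lid; 50 x 50 x 46 mm (x, y, z). Origin at the tin's middle, z up out of its lid. Rigid, lid fixed on. One tin of the lot is loaded and weighs about 400 g, every other one is empty and weighs about 80 g (each within 15 %). Not all of the nine names are present in a run (four to six tins are).
- tin_i: One of four to six look-alike closed parts tins: silver, green band round the sides, dark square on the lid; 50 x 50 x 46 mm (x, y, z). Origin at the tin's middle, z up out of its lid. Rigid, lid fixed on. One tin of the lot is loaded and weighs about 400 g, every other one is empty and weighs about 80 g (each within 15 %). Not all of the nine names are present in a run (four to six tins are).
- mat: Thin blue bench mat, 200 x 320 x 3 mm (x, y, z), fixed; the tins start on it. Origin at the middle of its underside.
- tray: Yellow shallow tray for the empty tins, fixed, 220 x 200 mm outside (x, y), 4 mm walls whose rim is 14 mm above the bench; inner floor 4 mm above the bench. It holds six tins in a 3 (x) by 2 (y) layout 65 mm and 90 mm apart. Origin at the middle of its underside, x and y along its sides.
- case: Grey open-topped parts case, fixed, 150 x 170 x 66 mm outside (x, y, z), walls and floor 5 mm thick, with a blue hinged lid. Origin at the middle of its underside; the lid's hinge runs along y on the rim at x = +75 mm, the front is at -x.
- case_lid (a joint): Angle of the case's lid in rad: 0 shut, 1.9 wide open (1.57 upright). The hinge is stiff: the lid stays where it is left, and is moved by about 2 N at its front edge. The lid is a flat blue plate 150 x 170 x 8 mm without a knob; it can be pushed over from behind with the closed fingers and pressed down.
- lid_hinge (a point): Middle of the lid's hinge line, on the rim at the back of the case, 66 mm above the bench; at the lid's inner (lower) face.
- lid_front_edge (a point): Middle of the lid's free edge, on its outer (upper) face: 150 mm from the hinge line; moves with the lid.
- stand: Fixed card stand: dark base plate 110 x 90 x 6 mm, a narrow (40 mm wide, 105 mm long) aluminium slope that rises towards its +x at 38 degrees, facing its -x side and up, with an orange ledge 80 mm wide at the foot that stands 16 mm out of the slope; top 77 mm above the bench. Origin at the middle of its underside.
- stand_seat (a point): Where the middle of the card is when the card leans on the stand, lower edge on the ledge: 5 mm off the slope, half the card's length (50 mm) up the slope from the ledge. Its axes are those of the stand.
- card: Stiff framed reference card, 100 x 56 x 10 mm (x, y, z), black rim, white sheet with a green square on both faces (either face may be outward, either short end down), 70 g, starting flat on the bench. Origin at its middle.
- spool: Bystander: steel-grey spool of solder, 56 mm across, 40 mm tall, origin under its middle.
- multimeter: Bystander: yellow multimeter lying on its back, 75 x 140 x 34 mm, origin under its middle.
- driver: Bystander: red-handled screwdriver, 170 mm long, lying along its x, origin under its middle.

How it is judged:
On the way, in this order (a step that is already met when the one before it is completed fails the run):
1. the loaded tin is in the case, lid still open (((horizontal distance between tin_a and case below 0.075 m and height (world z) of tin_a below 0.055 m and contact force between tin_a and case above 2 N) or (horizontal distance between tin_b and case below 0.075 m and height (world z) of tin_b below 0.055 m and contact force between tin_b and case above 2 N) or (horizontal distance between tin_c and case below 0.075 m and height (world z) of tin_c below 0.055 m and contact force between tin_c and case above 2 N) or (horizontal distance between tin_d and case below 0.075 m and height (world z) of tin_d below 0.055 m and contact force between tin_d and case above 2 N) or (horizontal distance between tin_e and case below 0.075 m and height (world z) of tin_e below 0.055 m and contact force between tin_e and case above 2 N) or (horizontal distance between tin_f and case below 0.075 m and height (world z) of tin_f below 0.055 m and contact force between tin_f and case above 2 N) or (horizontal distance between tin_g and case below 0.075 m and height (world z) of tin_g below 0.055 m and contact force between tin_g and case above 2 N) or (horizontal distance between tin_h and case below 0.075 m and height (world z) of tin_h below 0.055 m and contact force between tin_h and case above 2 N) or (horizontal distance between tin_i and case below 0.075 m and height (world z) of tin_i below 0.055 m and contact force between tin_i and case above 2 N)) and value of joint case_lid above 0.8 rad), for 0.2 s.
2. the lid is shut over the loaded tin (((horizontal distance between tin_a and case below 0.075 m and height (world z) of tin_a below 0.055 m and contact force between tin_a and case above 2 N) or (horizontal distance between tin_b and case below 0.075 m and height (world z) of tin_b below 0.055 m and contact force between tin_b and case above 2 N) or (horizontal distance between tin_c and case below 0.075 m and height (world z) of tin_c below 0.055 m and contact force between tin_c and case above 2 N) or (horizontal distance between tin_d and case below 0.075 m and height (world z) of tin_d below 0.055 m and contact force between tin_d and case above 2 N) or (horizontal distance between tin_e and case below 0.075 m and height (world z) of tin_e below 0.055 m and contact force between tin_e and case above 2 N) or (horizontal distance between tin_f and case below 0.075 m and height (world z) of tin_f below 0.055 m and contact force between tin_f and case above 2 N) or (horizontal distance between tin_g and case below 0.075 m and height (world z) of tin_g below 0.055 m and contact force between tin_g and case above 2 N) or (horizontal distance between tin_h and case below 0.075 m and height (world z) of tin_h below 0.055 m and contact force between tin_h and case above 2 N) or (horizontal distance between tin_i and case below 0.075 m and height (world z) of tin_i below 0.055 m and contact force between tin_i and case above 2 N)) and value of joint case_lid below 0.05 rad), for 0.2 s.
At the end, for the whole second after the job is handed in: Loaded tin inside the case, lid shut (under 0.05 rad); every empty tin on the tray floor, its middle within 90 mm (x) and 80 mm (y) of the tray's middle; card leaning on the stand, middle within 12 mm of the seat, tilted 30 to 46 degrees, short edges level within 0.15 rad; all at rest (all of step 2 and distance between card and stand_seat below 0.012 m and angle between the z axis of card and the z axis of stand, either way round between 0.53 and 0.8 rad and angle between the y axis of card and the y axis of stand, either way round below 0.15 rad and linear speed of card below 0.03 m/s and ((horizontal distance between tin_a and case below 0.075 m and height (world z) of tin_a below 0.055 m and contact force between tin_a and case above 2 N) or (x of tin_a in the frame of tray between -0.09 and 0.09 m and y of tin_a in the frame of tray between -0.08 and 0.08 m and height (world z) of tin_a below 0.042 m and contact force between tin_a and tray below 2 N and linear speed of tin_a below 0.03 m/s)) and ((horizontal distance between tin_b and case below 0.075 m and height (world z) of tin_b below 0.055 m and contact force between tin_b and case above 2 N) or (x of tin_b in the frame of tray between -0.09 and 0.09 m and y of tin_b in the frame of tray between -0.08 and 0.08 m and height (world z) of tin_b below 0.042 m and contact force between tin_b and tray below 2 N and linear speed of tin_b below 0.03 m/s)) and ((horizontal distance between tin_c and case below 0.075 m and height (world z) of tin_c below 0.055 m and contact force between tin_c and case above 2 N) or (x of tin_c in the frame of tray between -0.09 and 0.09 m and y of tin_c in the frame of tray between -0.08 and 0.08 m and height (world z) of tin_c below 0.042 m and contact force between tin_c and tray below 2 N and linear speed of tin_c below 0.03 m/s)) and ((horizontal distance between tin_d and case below 0.075 m and height (world z) of tin_d below 0.055 m and contact force between tin_d and case above 2 N) or (x of tin_d in the frame of tray between -0.09 and 0.09 m and y of tin_d in the frame of tray between -0.08 and 0.08 m and height (world z) of tin_d below 0.042 m and contact force between tin_d and tray below 2 N and linear speed of tin_d below 0.03 m/s)) and ((horizontal distance between tin_e and case below 0.075 m and height (world z) of tin_e below 0.055 m and contact force between tin_e and case above 2 N) or (x of tin_e in the frame of tray between -0.09 and 0.09 m and y of tin_e in the frame of tray between -0.08 and 0.08 m and height (world z) of tin_e below 0.042 m and contact force between tin_e and tray below 2 N and linear speed of tin_e below 0.03 m/s)) and ((horizontal distance between tin_f and case below 0.075 m and height (world z) of tin_f below 0.055 m and contact force between tin_f and case above 2 N) or (x of tin_f in the frame of tray between -0.09 and 0.09 m and y of tin_f in the frame of tray between -0.08 and 0.08 m and height (world z) of tin_f below 0.042 m and contact force between tin_f and tray below 2 N and linear speed of tin_f below 0.03 m/s)) and ((horizontal distance between tin_g and case below 0.075 m and height (world z) of tin_g below 0.055 m and contact force between tin_g and case above 2 N) or (x of tin_g in the frame of tray between -0.09 and 0.09 m and y of tin_g in the frame of tray between -0.08 and 0.08 m and height (world z) of tin_g below 0.042 m and contact force between tin_g and tray below 2 N and linear speed of tin_g below 0.03 m/s)) and ((horizontal distance between tin_h and case below 0.075 m and height (world z) of tin_h below 0.055 m and contact force between tin_h and case above 2 N) or (x of tin_h in the frame of tray between -0.09 and 0.09 m and y of tin_h in the frame of tray between -0.08 and 0.08 m and height (world z) of tin_h below 0.042 m and contact force between tin_h and tray below 2 N and linear speed of tin_h below 0.03 m/s)) and ((horizontal distance between tin_i and case below 0.075 m and height (world z) of tin_i below 0.055 m and contact force between tin_i and case above 2 N) or (x of tin_i in the frame of tray between -0.09 and 0.09 m and y of tin_i in the frame of tray between -0.08 and 0.08 m and height (world z) of tin_i below 0.042 m and contact force between tin_i and tray below 2 N and linear speed of tin_i below 0.03 m/s))); the robot touches nothing.
It fails at once if the spool is shifted by more than 30 mm (distance of spool from where it was at the start of the episode above 0.03 m).
It fails at once if the multimeter is shifted by more than 30 mm (distance of multimeter from where it was at the start of the episode above 0.03 m).
It fails at once if the driver is shifted by more than 30 mm (distance of driver from where it was at the start of the episode above 0.03 m).
Of tin_a, tin_b only 1 to 1 are there at a start; the rules pass over those that are not, and their reading is None.
Of tin_c, tin_d only 1 to 1 are there at a start; the rules pass over those that are not, and their reading is None.
Of tin_e, tin_f only 1 to 1 are there at a start; the rules pass over those that are not, and their reading is None.
Of tin_g, tin_h, tin_i only 1 to 3 are there at a start; the rules pass over those that are not, and their reading is None.
At some moment in a run one of tin_a, tin_b, tin_c, tin_d, tin_e, tin_f, tin_g, tin_h, tin_i may be knocked a few centimetres aside while the robot is not near it.
Once in a run the grip may slacken for a moment while it holds something.
It also fails if it takes over 210 s, if anything falls off the work surface, if the arm or the gripper's body presses on something with over 40 N, if the wrist force passes 120 N, or if a joint passes its speed limit or range.

## Working session

There is one attempt and no reset: what is moved stays moved. The work goes in short steps, Python scripts to look and compute and a shell command to move; the robot and the scene stay as the last step left them, time stands still between calls to the robot, and variables do not carry over. Pictures are saved under pics/ and viewed, at most 14 in all, crops included, and the job is handed in when it is done.

```bash
ls; mkdir -p pics; python3 - <<'E'
from cell import manip
import cv2
o=manip.observe(); print(o)
for n in("top","side"):
    s=manip.snapshot(n); print(n,s["vfov"],s["cx"],s["cy"],s["R"],s["t"])
    cv2.imwrite(f"pics/{n}0.png",cv2.resize(s["img"],(800,600),interpolation=cv2.INTER_CUBIC))
E
```

```text
cell.py
nudge.py
pics
{'time': 0.0, 'qpos': array([-1.40197150e+00,  2.76593484e-01,  1.50612699e+00,  1.61504914e-05,
        1.36070177e+00, -1.20976937e-01]), 'dq': array([ 1.14867254e-03, -8.06831894e-05, -3.91321082e-04, -1.42138314e-04,
        9.78829935e-04,  1.55664923e-03]), 'joint_torque': array([-3.50096871e-04, -4.16777837e+01, -2.45807630e+01, -1.67265230e-04,
        1.11022219e-02, -5.68132293e-06]), 'eef_pos': array([ 0.16423743, -0.55049688,  0.23044302]), 'orientation': array([-3.10685996e+00, -4.53358820e-01,  4.39237698e-05]), 'wrist_force': array([0.47569482, 0.34504652, 0.99881558]), 'ft_torque': array([-0.00600691,  0.00886763, -0.01751768]), 'grasp_force': 0.0, 'finger_gap': 1.0050351168606106}
top 48.35802836879415 250.9631627767791 188.12923302812996 [[ 0.01219089 -0.99989347 -0.00802701]
 [-0.99825301 -0.01170597 -0.05791289]
 [ 0.05781276  0.008719   -0.99828937]] [-0.00820985  0.56245245  1.49398927]
side 42.170687139214365 253.91141209492756 196.856500650933 [[-0.9517768  -0.30633227 -0.01677689]
 [-0.22856775  0.7445149  -0.62725939]
 [ 0.20464044 -0.59317628 -0.77862969]] [0.54758779 0.19208225 1.70371576]
```
View pics/top0.png

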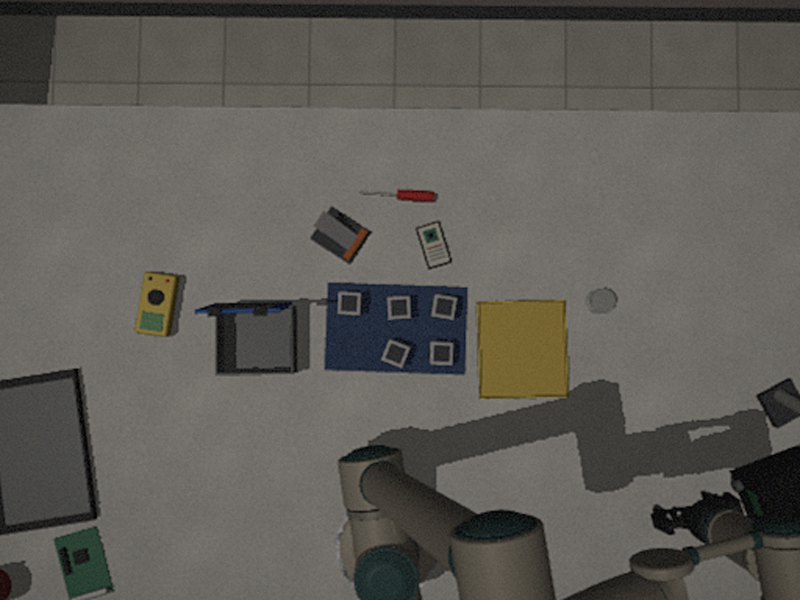

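View pics/side0.png

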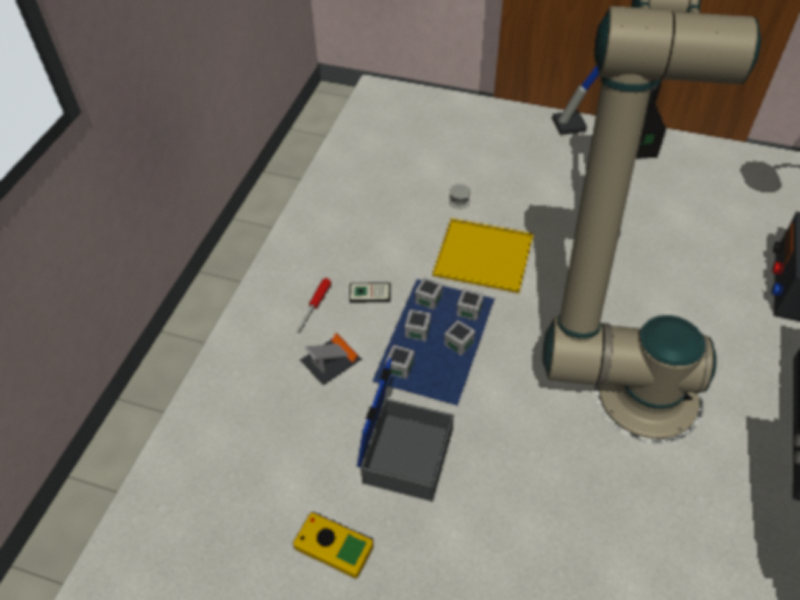

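The top view shows five tins on the mat at 800-scale (349,303), (399,307), (444,306), (396,352), (441,352). The case is at (258,338) with its lid upright, the tray at (522,348), the stand at (341,235) with its ledge to the right, and the card at (433,245). I'll enlarge the area to read it closer.

```bash
cat > h.py <<'E'
from cell import manip
import cv2,numpy as np
from scipy.spatial.transform import Rotation as Ro
def w(s,u,v,z):
    f=192/np.tan(np.radians(s["vfov"]/2)); R=np.array(s["R"]);t=np.array(s["t"])
    d=R.T@np.array([(u-s["cx"])/f,(v-s["cy"])/f,1]); c=-R.T@t
    return c+d*(z-c[2])/d[2]
def proj(s,X):
    f=192/np.tan(np.radians(s["vfov"]/2)); p=np.array(s["R"])@np.array(X)+s["t"]
    return p[:2]/p[2]*f+[s["cx"],s["cy"]]
def crop(s,x0,y0,x1,y1,k,name,g=1.5):
    im=cv2.resize(s["img"][y0:y1,x0:x1],None,fx=k,fy=k,interpolation=cv2.INTER_CUBIC)
    cv2.imwrite(f"pics/{name}.png",cv2.convertScaleAbs(im,alpha=g))
def st():
    o=manip.observe(); R=Ro.from_rotvec(o["orientation"]).as_matrix()
    return o,R
def go(dst,yaw=None):
    "tool-axis shift to dst (world), and turn so that closing axis y has world yaw (mod pi)"
    o,R=st(); d=R.T@(np.array(dst)-o["eef_pos"]); print("shift",d.round(4),end=" ")
    if yaw is not None:
        cur=np.arctan2(R[1,1],R[0,1]); e=(yaw-cur+np.pi/2)%np.pi-np.pi/2
        print("turn",round(-e if R[2,2]<0 else e,3),"q6",o["qpos"][5].round(2),end="")
    print()
E
python3 - <<'E'
from h import *
s=manip.snapshot("top")
crop(s,120,110,400,260,2.857,"t1")
hsv=cv2.cvtColor(s["img"],cv2.COLOR_BGR2HSV)
print("tray corners etc by rough px")
k=.64
for n,u,v,z in [("t1",349,303,.049),("t2",399,307,.049),("t3",444,306,.049),("t4",396,352,.049),("t5",441,352,.049),("trayTL",478,302,.014),("trayTR",566,301,.014),("trayBR",569,396,.014),("trayBL",480,398,.014),("matTL",328,283,.003),("matBR",466,374,.003)]:
    print(n,w(s,u*k,v*k,z)[:2].round(3))
E
```

```text
tray corners etc by rough px
t1 [0.539 0.093]
t2 [ 0.532 -0.017]
t3 [ 0.535 -0.117]
t4 [ 0.433 -0.012]
t5 [ 0.434 -0.111]
trayTL [ 0.547 -0.196]
trayTR [ 0.551 -0.394]
trayBR [ 0.338 -0.4  ]
trayBL [ 0.331 -0.201]
matTL [0.587 0.145]
matBR [ 0.384 -0.171]
```

View pics/t1.png

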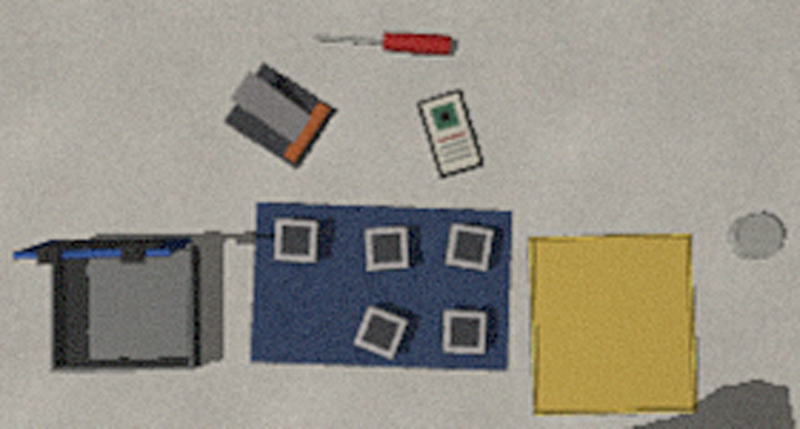

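The crop shows the ledge (orange) with corners at about (322,98), (336,108), (298,166) and (284,158). The card's corners are near (418,103), (464,90), (484,164) and (441,178). I'll fit the rectangles with code.

```bash
cat > det.py <<'E'
from h import *
def rect(s,c,z):
    P=np.array([w(s,*p,z)[:2] for p in c.reshape(-1,2).astype(float)]).astype(np.float32)
    (x,y),(a,b),th=cv2.minAreaRect(P*1000)
    return np.array([x,y])/1000,(round(a),round(b)),round(th,1)
def tins(s,lo=(0.25,-0.45),hi=(0.65,0.25),z=.049,verbose=1):
    "lid centres: dark square with bright ring"
    k=4; im=cv2.resize(s["img"],None,fx=k,fy=k,interpolation=cv2.INTER_CUBIC); im=cv2.GaussianBlur(im,(0,0),2)
    hsv=cv2.cvtColor(im,cv2.COLOR_BGR2HSV)
    m=((hsv[...,1]<60)&(hsv[...,2]>95)).astype(np.uint8)
    out=[]
    cs,h=cv2.findContours(m,cv2.RETR_CCOMP,cv2.CHAIN_APPROX_NONE)
    for i,c in enumerate(cs):
        if h[0][i][3]<0: continue
        c=(c+.5)/k-.5
        p,sz,th=rect(s,c,z)
        if 22<min(sz) and max(sz)<50 and lo[0]<p[0]<hi[0] and lo[1]<p[1]<hi[1]: out.append((p,sz,th)); 
        
    return out
E
python3 - <<'E'
from det import *
s=manip.snapshot("top")
for t in tins(s): print(t[0].round(4),t[1:])
C=lambda L,z:[print(w(s,120+u/2.857,110+v/2.857,z)[:2].round(4)) for u,v in L]
print("tray");C([(529,238),(691,236),(695,411),(535,413)],.014)
print("case front rim");C([(53,370),(195,366)],.066)
print("case inner");C([(89,362),(189,360),(191,255)],.005)
print("ledge");C([(322,98),(336,108),(298,166),(284,158)],.022)
print("slope top");C([(252,74),(232,100)],.077)
print("base");C([(262,64),(337,108),(298,167),(226,120)],.006)
print("card");C([(418,103),(464,90),(484,164),(441,178)],.010)
E
```

```text
[ 0.4322 -0.1113] ((40, 41), 88.6)
[ 0.4311 -0.0095] ((40, 40), 68.6)
[ 0.5323 -0.0158] ((40, 41), 4.6)
[ 0.5351 -0.1159] ((41, 41), 81.6)
[0.5404 0.0944] ((39, 40), 87.4)
tray
[ 0.5466 -0.193 ]
[ 0.5514 -0.3928]
[ 0.3369 -0.3971]
[ 0.332  -0.2014]
case front rim
[0.3803 0.378 ]
[0.3871 0.209 ]
case inner
[0.3867 0.35  ]
[0.3907 0.2259]
[0.5209 0.2262]
ledge
[0.7168 0.065 ]
[0.7045 0.0475]
[0.6319 0.0934]
[0.6416 0.1109]
slope top
[0.736  0.1462]
[0.7044 0.1696]
base
[0.7616 0.1418]
[0.707  0.0469]
[0.6323 0.0945]
[0.6904 0.1857]
card
[ 0.7138 -0.0543]
[ 0.7308 -0.1115]
[ 0.6382 -0.1371]
[ 0.6202 -0.0838]
```

```bash
python3 - <<'E'
from h import *
go((.4322,-.1113,.13),np.radians(88.6))
E
```

```text
shift [ 0.3823 -0.3444  0.1012] turn 0.314 q6 -0.12
```

The rows are not in the units I measure in: shifts go in units of 20 mm and turns go in units of 0.1 rad. I convert before sending: 0.382 m is 19.1, 0.35 m is 17.5, 0.314 rad is 3.14.

```bash
echo '{"deltas":[[0.9,2.5,-2.25,0.5,0.5],[0.9,5,-4.5,1,1],[0.9,7,-6.25,1.5,2],[0.9,9,-8,2.5,3.14],[0.9,11,-10,3,3.14],[0.9,13,-11.75,4,3.14],[0.9,15,-13.5,4.5,3.14],[0.9,17.5,-15.5,5.05,3.14],[0.9,19.1,-17.2,5.05,3.14],[0.9,19.1,-17.2,5.05,3.14],[0.9,19.1,-17.2,5.05,3.14],[0.9,19.1,-17.2,5.05,3.14]]}' | python3 nudge.py 40
python3 - <<'E'
from h import *
go((.4322,-.1113,.014),np.radians(88.6))
print(st()[0]["wrist_force"])
E
```

```text
time: 1.7
eef_pos: [0.4317, -0.1134, 0.1304]
orientation: [3.141, -0.041, -0.0]
wrist_force: [0.4, -0.1, -0.2]
finger_gap: 0.902
grasp_force: 0.0
shift [ 0.0005 -0.0021  0.1164] turn -0.001 q6 1.18
[ 0.36835892 -0.08713694 -0.2101435 ]
```

```bash
echo '{"deltas":[[0.9,0,-0.1,2.5,0],[0.9,0,-0.1,4.5,0],[0.9,0,-0.1,5.8,0],[0.9,0,-0.1,5.8,0],[0.2,0,-0.1,5.8,0],[0.2,0,-0.1,5.8,0],[0.2,0,-0.1,5.8,0],[0.2,0,-0.1,5.8,0],[0.2,0,-0.1,4,0],[0.2,0,-0.1,1.5,0],[0.2,0,-0.1,0.8,0],[0.2,0,-0.1,0.8,0],[0.2,0,-0.1,0.8,0],[0.2,0,-0.1,0.8,0]]}' | python3 nudge.py 40
python3 - <<'E'
from h import *
print(st()[0]["wrist_force"])
c=np.array([.4417,-.296]);y=.03
for i in(-1,1):
  for j in (-1,1): print(i,j,end=" ");go((*(c+Ro.from_euler('z',y).as_matrix()[:2,:2]@[i*.055,j*.043]),.015),np.pi/2+y)
E
```

```text
time: 3.45
eef_pos: [0.4311, -0.1098, 0.1128]
orientation: [-3.14, 0.038, 0.005]
wrist_force: [0.1, -0.2, -1.3]
finger_gap: 0.58
grasp_force: 42.1
[ 0.06693339 -0.24003484 -1.2780678 ]
-1 -1 shift [-0.0372  0.2319  0.0977] turn -0.054 q6 1.19
-1 1 shift [-0.0418  0.1461  0.0978] turn -0.054 q6 1.19
1 -1 shift [0.0727 0.226  0.0973] turn -0.054 q6 1.19
1 1 shift [0.068  0.1401 0.0975] turn -0.054 q6 1.19
```

```bash
echo '{"deltas":[[0.2,-0.5,3,0,0],[0.2,-1,6,0,-0.54],[0.2,-1.5,9,0,-0.54],[0.2,-1.85,11.6,0,-0.54],[0.2,-1.85,11.6,0,-0.54],[0.2,-1.85,11.6,2.5,-0.54],[0.2,-1.85,11.6,4.25,-0.54],[0.2,-1.85,11.6,4.85,-0.54],[0.2,-1.85,11.6,4.85,-0.54],[0.75,-1.85,11.6,4.85,-0.54],[0.75,-1.85,11.6,4.85,-0.54],[0.75,-1.85,11.6,2.5,-0.54],[0.75,-1.85,11.6,0,-0.54],[0.9,-1.85,11.6,0,-0.54]]}' | python3 nudge.py
python3 - <<'E'
from det import *
s=manip.snapshot("top")
for t in tins(s): print(t[0].round(4),t[1:])
go((.5351,-.1159,.11),np.radians(81.6))
E
```

```text
time: 5.2
eef_pos: [0.3918, -0.3437, 0.1185]
orientation: [3.134, 0.047, 0.01]
wrist_force: [0.0, -0.6, -0.1]
finger_gap: 0.901
grasp_force: 0.0
[ 0.4312 -0.0095] ((40, 40), 69.8)
[ 0.5323 -0.0159] ((40, 39), 4.4)
[ 0.5352 -0.1158] ((40, 40), 80.2)
[0.5405 0.0944] ((39, 39), 88.4)
shift [ 0.1513 -0.222   0.006 ] turn 0.177 q6 0.69
```

In the tool's units: 0.104 m is 5.2, -0.222 m is -11.1, 0.177 rad is 1.77.

```bash
echo '{"deltas":[[0.9,1.75,-2.5,0,0],[0.9,3.5,-5,0,1],[0.9,5,-7.5,0,1.77],[0.9,6.5,-9.5,0,1.77],[0.9,7.55,-11.1,0.3,1.77],[0.9,7.55,-11.1,0.3,1.77],[0.9,7.55,-11.1,0.3,1.77],[0.9,7.55,-11.1,2.5,1.77],[0.9,7.55,-11.1,4.5,1.77],[0.9,7.55,-11.1,5.2,1.77],[0.9,7.55,-11.1,5.2,1.77],[0.2,7.55,-11.1,5.2,1.77],[0.2,7.55,-11.1,5.2,1.77],[0.2,7.55,-11.1,5.2,1.77],[0.2,7.55,-11.1,5.2,1.77],[0.2,7.55,-11.1,3,1.77],[0.2,7.55,-11.1,0.25,1.77],[0.2,7.55,-11.1,0.25,1.77],[0.2,7.55,-11.1,0.25,1.77],[0.2,7.55,-11.1,0.25,1.77]]}' | python3 nudge.py 40
cat > slots.py <<'E'
from h import *
print(st()[0]["wrist_force"])
c=np.array([.4417,-.296]);y=.03
for i in(-1,1):
  for j in (-1,1): print(i,j,end=" ");go((*(c+Ro.from_euler('z',y).as_matrix()[:2,:2]@[i*.055,j*.043]),.016),np.pi/2+y)
print("case",end="");go((.459,.2965,.016),np.pi/2+.04)
E
python3 slots.py
```

```text
time: 7.75
eef_pos: [0.5325, -0.1144, 0.1077]
orientation: [-3.132, 0.231, 0.005]
wrist_force: [0.3, 0.5, -1.0]
finger_gap: 0.584
grasp_force: 42.1
[ 0.28832592  0.48136582 -0.99723543]
-1 -1 shift [-0.1094  0.2451  0.0919] turn -0.177 q6 1.38
-1 1 shift [-0.1246  0.1604  0.092 ] turn -0.177 q6 1.38
1 -1 shift [-0.0011  0.2257  0.0916] turn -0.177 q6 1.38
1 1 shift [-0.0163  0.141   0.0917] turn -0.177 q6 1.38
caseshift [-0.1326 -0.3956  0.0924] turn -0.187 q6 1.38
```

In the tool's units: 0.226 m is 11.3, 0.18 m is 9, -0.177 rad is -1.77.

```bash
echo '{"deltas":[[0.2,0,3,0,0],[0.2,0,6,0,-1],[0.2,0,9,0,-1.77],[0.2,-0.05,11.3,0,-1.77],[0.2,-0.05,11.3,0,-1.77],[0.2,-0.05,11.3,2.5,-1.77],[0.2,-0.05,11.3,4,-1.77],[0.2,-0.05,11.3,4.6,-1.77],[0.2,-0.05,11.3,4.6,-1.77],[0.75,-0.05,11.3,4.6,-1.77],[0.75,-0.05,11.3,4.6,-1.77],[0.75,-0.05,11.3,2.5,-1.77],[0.75,-0.05,11.3,0,-1.77],[0.9,-0.05,11.3,0,-1.77]]}' | python3 nudge.py
python3 - <<'E'
from det import *
s=manip.snapshot("top")
for t in tins(s): print(t[0].round(4),t[1:])
go((.5323,-.0158,.11),np.radians(94.5))
E
```

```text
time: 9.5
eef_pos: [0.5026, -0.3407, 0.115]
orientation: [3.133, 0.047, 0.014]
wrist_force: [0.0, 0.1, -0.1]
finger_gap: 0.901
grasp_force: 0.0
[ 0.431  -0.0096] ((39, 39), 69.0)
[ 0.5323 -0.0158] ((40, 39), 4.6)
[0.5404 0.0945] ((39, 39), 88.2)
shift [ 0.0408 -0.3226  0.0012] turn -0.049 q6 0.83
```

```bash
echo '{"deltas":[[0.9,0.5,-3,0,0],[0.9,1,-6,0,-0.49],[0.9,1.5,-9,0,-0.49],[0.9,1.75,-12,0,-0.49],[0.9,2.05,-15,0,-0.49],[0.9,2.05,-16.15,0,-0.49],[0.9,2.05,-16.15,0,-0.49],[0.9,2.05,-16.15,2.5,-0.49],[0.9,2.05,-16.15,4.5,-0.49],[0.9,2.05,-16.15,5.05,-0.49],[0.9,2.05,-16.15,5.05,-0.49],[0.2,2.05,-16.15,5.05,-0.49],[0.2,2.05,-16.15,5.05,-0.49],[0.2,2.05,-16.15,5.05,-0.49],[0.2,2.05,-16.15,5.05,-0.49],[0.2,2.05,-16.15,3,-0.49],[0.2,2.05,-16.15,0.25,-0.49],[0.2,2.05,-16.15,0.25,-0.49],[0.2,2.05,-16.15,0.25,-0.49],[0.2,2.05,-16.15,0.25,-0.49]]}' | python3 nudge.py 40
python3 slots.py
```

```text
time: 12.05
eef_pos: [0.5297, -0.0139, 0.1028]
orientation: [-3.139, -0.124, 0.005]
wrist_force: [-0.5, 0.3, -1.6]
finger_gap: 0.578
grasp_force: 42.0
[-0.50119228  0.31239949 -1.55500475]
-1 -1 shift [-0.1667  0.3146  0.0871] turn 0.049 q6 1.33
-1 1 shift [-0.1625  0.2287  0.0872] turn 0.049 q6 1.33
1 -1 shift [-0.0568  0.32    0.0868] turn 0.049 q6 1.33
1 1 shift [-0.0526  0.2341  0.0868] turn 0.049 q6 1.33
caseshift [-0.0457 -0.315   0.0872] turn 0.039 q6 1.33
```

In the tool's units: 0.234 m is 11.7, 0.18 m is 9, 0.049 rad is 0.49.

```bash
echo '{"deltas":[[0.2,-0.5,3,0,0],[0.2,-1,6,0,0.49],[0.2,-2,9,0,0.49],[0.2,-2.65,11.7,0,0.49],[0.2,-2.65,11.7,0,0.49],[0.2,-2.65,11.7,2.5,0.49],[0.2,-2.65,11.7,3.8,0.49],[0.2,-2.65,11.7,4.35,0.49],[0.2,-2.65,11.7,4.35,0.49],[0.75,-2.65,11.7,4.35,0.49],[0.75,-2.65,11.7,4.35,0.49],[0.75,-2.65,11.7,2.5,0.49],[0.75,-2.65,11.7,0,0.49],[0.9,-2.65,11.7,0,0.49]]}' | python3 nudge.py
python3 - <<'E'
from det import *
s=manip.snapshot("top")
for t in tins(s): print(t[0].round(4),t[1:])
go((.4311,-.0095,.11),np.radians(69.2))
E
```

```text
time: 13.8
eef_pos: [0.4997, -0.2537, 0.1094]
orientation: [3.135, 0.047, 0.014]
wrist_force: [-0.3, -0.0, 0.8]
finger_gap: 0.899
grasp_force: 0.0
[ 0.431  -0.0095] ((40, 40), 69.4)
[0.5405 0.0943] ((39, 39), 88.2)
shift [-0.0597 -0.245  -0.0041] turn 0.393 q6 0.95
```

In the tool's units: -0.245 m is -12.25, -0.23 m is -11.5, 0.393 rad is 3.93.

```bash
echo '{"deltas":[[0.9,-0.75,-3,0,0],[0.9,-1.5,-6,0,1.5],[0.9,-2.5,-9,0,3],[0.9,-3,-11.5,0,3.93],[0.9,-3,-12.25,0,3.93],[0.9,-3,-12.25,0,3.93],[0.9,-3,-12.25,0,3.93],[0.9,-3,-12.25,2.5,3.93],[0.9,-3,-12.25,4,3.93],[0.9,-3,-12.25,4.75,3.93],[0.9,-3,-12.25,4.75,3.93],[0.2,-3,-12.25,4.75,3.93],[0.2,-3,-12.25,4.75,3.93],[0.2,-3,-12.25,4.75,3.93],[0.2,-3,-12.25,4.75,3.93],[0.2,-3,-12.25,2.5,3.93],[0.2,-3,-12.25,-0.25,3.93],[0.2,-3,-12.25,-0.25,3.93],[0.2,-3,-12.25,-0.25,3.93],[0.2,-3,-12.25,-0.25,3.93]]}' | python3 nudge.py 40
python3 slots.py
```

```text
time: 16.35
eef_pos: [0.4279, -0.0082, 0.1079]
orientation: [3.09, -0.567, -0.006]
wrist_force: [1.5, -0.4, -1.8]
finger_gap: 0.58
grasp_force: 42.1
[ 1.52043027 -0.41509672 -1.80744011]
-1 -1 shift [0.0811 0.3248 0.0918] turn -0.393 q6 1.75
-1 1 shift [0.0482 0.2454 0.0918] turn -0.393 q6 1.75
1 -1 shift [0.1827 0.2827 0.0914] turn -0.393 q6 1.75
1 1 shift [0.1498 0.2032 0.0915] turn -0.393 q6 1.75
caseshift [-0.0789 -0.296   0.0919] turn -0.403 q6 1.75
```

```bash
for i in 1 2 3 4; do echo '{"deltas":[[0.2,0,0,0,0],[0.2,0,0,0,0]]}' | python3 nudge.py | grep wrist; done; python3 -c "
from h import *
print(manip.observe()['joint_torque'])"
```

```text
wrist_force: [-0.1, 0.2, -0.5]
wrist_force: [-0.2, -0.1, -0.8]
wrist_force: [-0.9, 0.5, -0.9]
wrist_force: [-0.5, 0.1, -1.2]
[ 4.56579592e-04 -3.04747045e+01 -1.97857833e+01 -3.58624666e-04
 -1.87703052e-03 -2.93580251e-05]
```

Empty (mean about 0.85 N). It goes in slot (-1,+1).

```bash
echo '{"deltas":[[0.2,0.5,3,0,0],[0.2,1,6,0,-1.5],[0.2,1.5,9,0,-3],[0.2,2.25,11.75,0,-3.93],[0.2,2.4,12.25,0,-3.93],[0.2,2.4,12.25,0,-3.93],[0.2,2.4,12.25,2.5,-3.93],[0.2,2.4,12.25,4,-3.93],[0.2,2.4,12.25,4.6,-3.93],[0.2,2.4,12.25,4.6,-3.93],[0.75,2.4,12.25,4.6,-3.93],[0.75,2.4,12.25,4.6,-3.93],[0.75,2.4,12.25,2.5,-3.93],[0.75,2.4,12.25,0,-3.93],[0.9,2.4,12.25,0,-3.93]]}' | python3 nudge.py
python3 - <<'E'
from det import *
s=manip.snapshot("top")
for t in tins(s): print(t[0].round(4),t[1:])
go((.5404,.0944,.11),np.radians(88.2))
E
```

```text
time: 19.23
eef_pos: [0.3899, -0.257, 0.1137]
orientation: [3.134, 0.047, 0.012]
wrist_force: [0.3, -0.1, 0.1]
finger_gap: 0.898
grasp_force: 0.0
[ 0.5005 -0.3351] ((41, 42), 90.0)
[0.5403 0.0944] ((39, 40), 87.9)
shift [ 0.1622 -0.3455  0.0009] turn 0.061 q6 0.81
```

In the tool's units: -0.11 m is -5.5, -0.346 m is -17.3, 0.061 rad is 0.61.

```bash
echo '{"deltas":[[0.9,1.25,-2.75,0,0],[0.9,2.5,-5.5,0,0],[0.9,3.75,-8.25,0,0],[0.9,5,-11,0,0.61],[0.9,6.5,-13.75,0,0.61],[0.9,7.75,-16.5,0,0.61],[0.9,8.1,-17.3,0,0.61],[0.9,8.1,-17.3,0,0.61],[0.9,8.1,-17.3,2.5,0.61],[0.9,8.1,-17.3,4.25,0.61],[0.9,8.1,-17.3,5,0.61],[0.9,8.1,-17.3,5,0.61],[0.2,8.1,-17.3,5,0.61],[0.2,8.1,-17.3,5,0.61],[0.2,8.1,-17.3,5,0.61],[0.2,8.1,-17.3,5,0.61],[0.2,8.1,-17.3,2.5,0.61],[0.2,8.1,-17.3,0,0.61],[0.2,8.1,-17.3,-0.75,0.61],[0.2,8.1,-17.3,-0.75,0.61]]}' | python3 nudge.py 60
for i in 1 2; do echo '{"deltas":[[0.2,0,0,0,0],[0.2,0,0,0,0]]}' | python3 nudge.py | grep wrist; done; 
python3 slots.py
```

```text
time: 21.78
eef_pos: [0.5387, 0.0962, 0.1245]
orientation: [-3.141, 0.049, -0.002]
wrist_force: [0.3, 0.1, -4.8]
finger_gap: 0.575
grasp_force: 65.1
wrist_force: [0.5, -1.1, -3.9]
wrist_force: [0.0, 0.1, -3.9]
[ 0.02235789  0.13712621 -3.89335692]
-1 -1 shift [-0.1368  0.4411  0.1079] turn -0.061 q6 1.65
-1 1 shift [-0.142   0.3553  0.1079] turn -0.061 q6 1.65
1 -1 shift [-0.027   0.4344  0.1078] turn -0.061 q6 1.65
1 1 shift [-0.0322  0.3486  0.1078] turn -0.061 q6 1.65
caseshift [-0.0857 -0.1979  0.1077] turn -0.071 q6 1.65
```

In the tool's units: -0.198 m is -9.9, -0.18 m is -9, -0.071 rad is -0.71.

```bash
echo '{"deltas":[[0.2,-2.5,-0.5,0,0],[0.2,-4.3,-2,0,-0.71],[0.2,-4.3,-4.5,0,-0.71],[0.2,-4.3,-7,0,-0.71],[0.2,-4.3,-9,0,-0.71],[0.2,-4.3,-9.9,0,-0.71],[0.2,-4.3,-9.9,0,-0.71],[0.2,-4.3,-9.9,2,-0.71],[0.2,-4.3,-9.9,4,-0.71],[0.2,-4.3,-9.9,5,-0.71],[0.2,-4.3,-9.9,5.35,-0.71],[0.2,-4.3,-9.9,5.35,-0.71],[0.75,-4.3,-9.9,5.35,-0.71],[0.75,-4.3,-9.9,5.35,-0.71],[0.75,-4.3,-9.9,5.35,-0.71],[0.75,-4.3,-9.9,2.5,-0.71],[0.75,-4.3,-9.9,0,-0.71],[0.75,-4.3,-7,-2.5,-0.71],[0.75,-4.3,-4,-5,-0.71],[0.75,-4.3,0,-6,-0.71]]}' | python3 nudge.py
python3 - <<'E'
from h import *
s=manip.snapshot("top"); a=s["img"][140:260,110:230]
b=manip.snapshot("side"); 
x=[cv2.resize(a,(400,400),interpolation=cv2.INTER_CUBIC),cv2.resize(b["img"][200:330,210:340],(400,400),interpolation=cv2.INTER_CUBIC)]
cv2.imwrite("pics/c1.png",cv2.convertScaleAbs(np.hstack(x),alpha=1.5))
E
```

```text
time: 24.78
eef_pos: [0.4552, 0.1423, 0.2302]
orientation: [-3.14, -0.066, -0.008]
wrist_force: [0.8, 0.1, -0.6]
finger_gap: 0.751
grasp_force: 0.0
```

View pics/c1.png

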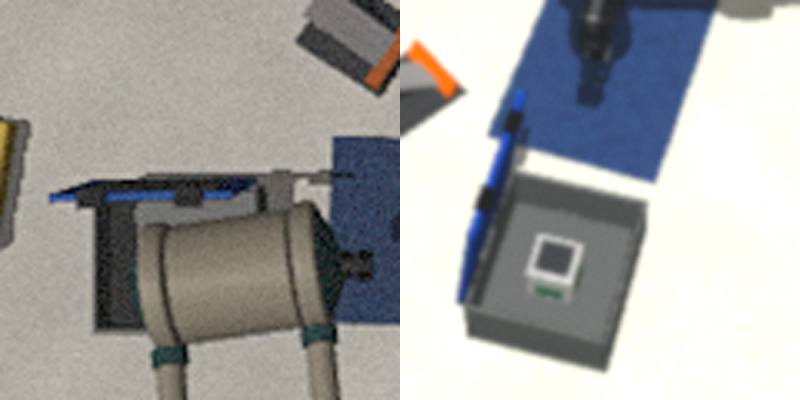

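```bash
python3 - <<'E'
from h import *
s=manip.snapshot("top"); b=manip.snapshot("side")
for u,v in((50,198),(255,182),(50,203),(255,190)): print("top",w(s,110+u*.3,140+v*.3,.214).round(3))
ax=np.array([np.cos(.04),np.sin(.04)]);ay=np.array([-ax[1],ax[0]]);h=np.array([.459,.2965])+.075*ax
for th in (1.2,1.3,1.4,1.5,1.6,1.7):
  r=[]
  for sg in(-1,1):
    for off in (0,.008):
      xy=h-ax*(.15*np.cos(th)-off*np.sin(th))+sg*.085*ay; P=(*xy,.066+.15*np.sin(th)+off*np.cos(th))
      p=proj(b,P);q=proj(s,P); r+=[((q-[110,140])/.3).round(), ((p-[210,200])/.325+[400,0]).round()]
  print(th,*r)
o=st()[0];print(o["eef_pos"])
E
```

```text
top [0.512 0.383 0.214]
top [0.529 0.194 0.214]
top [0.507 0.383 0.214]
top [0.521 0.194 0.214]
1.2 [236. 232.] [555. 102.] [235. 224.] [547.  99.] [ 53. 237.] [507. 249.] [ 52. 229.] [499. 246.]
1.3 [235. 216.] [541.  96.] [234. 208.] [533.  94.] [ 51. 221.] [492. 243.] [ 50. 213.] [484. 240.]
1.4 [234. 200.] [526.  91.] [233. 192.] [519.  89.] [ 50. 205.] [476. 238.] [ 49. 197.] [468. 235.]
1.5 [233. 184.] [512.  87.] [233. 175.] [504.  85.] [ 49. 189.] [461. 233.] [ 49. 180.] [453. 231.]
1.6 [233. 168.] [497.  84.] [233. 159.] [490.  82.] [ 49. 173.] [445. 229.] [ 49. 164.] [437. 227.]
1.7 [233. 152.] [483.  81.] [233. 143.] [475.  80.] [ 49. 157.] [430. 226.] [ 49. 148.] [422. 225.]
[0.45444376 0.14246533 0.22828642]
```

The rows are not in the units I measure in: shifts go in units of 20 mm and turns go in units of 0.1 rad. I convert before sending: -0.155 m is -7.75, 0.147 m is 7.35.

```bash
echo '{"deltas":[[0,2,0,-1,0],[0,4,0,-1,0],[0,6,0,-1,0],[0,7.35,0,-1,0],[0,7.35,-2.5,-1,0],[0,7.35,-5,-1,0],[0,7.35,-7,-1,0],[0,7.35,-7.75,-1,0],[0,7.35,-7.75,0,0],[0,7.35,-7.75,1.5,0],[0,7.35,-7.75,2.2,0],[0,7.35,-7.75,2.2,0]]}' | python3 nudge.py
python3 - <<'E'
from h import *
go((.534,.299,.186),np.pi/2+.04)
E
```

```text
time: 26.48
eef_pos: [0.5942, 0.3035, 0.182]
orientation: [3.14, 0.063, -0.004]
wrist_force: [0.7, 0.3, -0.1]
finger_gap: -0.001
grasp_force: 0.0
shift [-0.0603  0.0021 -0.0039] turn -0.0 q6 1.9
```

In the tool's units: -0.165 m is -8.25, -0.1565 m is -7.825.

```bash
echo '{"deltas":[[0,-1.5,0,-0.2,0],[0,-3.1,0,-0.2,0],[0,-3.75,0,-0.1,0],[0,-4.25,0,0.05,0],[0,-4.85,0,0.25,0],[0,-5.35,0,0.55,0],[0,-5.9,0,0.85,0],[0,-6.35,0,1.2,0],[0,-6.8,0,1.6,0],[0,-7.175,0,2.1,0],[0,-7.5,0,2.6,0],[0,-7.825,0,3.1,0],[0,-8.05,0,3.65,0],[0,-8.25,0,4.2,0],[0,-8.4,0,4.7,0],[0,-8.4,0,5,0],[0,-8.4,0,5.2,0]]}' | python3 nudge.py
```

```text
time: 28.6
eef_pos: [0.427, 0.297, 0.0789]
orientation: [3.141, 0.062, -0.001]
wrist_force: [0.6, 0.2, 0.4]
finger_gap: 0.004
grasp_force: 0.3
```

In the tool's units: 0.007 m is 0.35, 0.005 m is 0.25.

```bash
echo '{"deltas":[[0,0,0,0.15,0],[0,0,0,0.25,0],[0,0,0,0.35,0]]}' | python3 nudge.py
```

```text
time: 28.98
eef_pos: [0.4273, 0.2971, 0.0742]
orientation: [-3.141, -0.063, -0.001]
wrist_force: [-5.4, -2.1, 23.8]
finger_gap: -0.005
grasp_force: 11.8
```

```bash
echo '{"deltas":[[0,0,0,-1.5,0],[0,0,0,-4,0],[0.8,0,0,-6,0],[0.8,0,0,-6,0]]}' | python3 nudge.py
python3 - <<'E'
from h import *
go((.6758,-.0967,.08),np.radians(106.5))
s=manip.snapshot("side"); b=cv2.resize(s["img"][200:330,210:340],(400,400),interpolation=cv2.INTER_CUBIC)
t=manip.snapshot("top"); a=cv2.resize(t["img"][130:200,190:310],(686,400),interpolation=cv2.INTER_CUBIC)
cv2.imwrite("pics/c2.png",cv2.convertScaleAbs(np.hstack([a[:,286:],b]),alpha=1.5))
E
```

```text
time: 29.48
eef_pos: [0.4295, 0.2983, 0.1961]
orientation: [-3.137, -0.062, -0.012]
wrist_force: [-0.2, 0.1, -0.5]
finger_gap: 0.421
grasp_force: 0.0
shift [0.2294 0.4049 0.1165] turn -0.248 q6 2.01
```

View pics/c2.png

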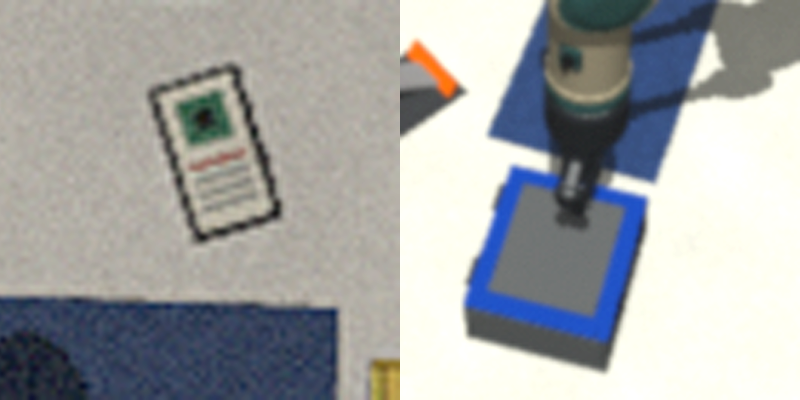

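The lid is shut flat over the tin. In the crop the card's corners are at (151,92), (237,66), (281,213) and (198,241).

```bash
python3 - <<'E'
from h import *
s=manip.snapshot("top")
P=np.array([w(s,190+(286+u)/5.717-.5,130+v/5.717-.5,.01)[:2] for u,v in((151,92),(237,66),(281,213),(198,241))])
print(P.round(4),P.mean(0),[np.degrees(np.arctan2(*(P[i]-P[j])[::-1])) for i,j in((0,3),(1,2),(0,1),(3,2))])
go((*P.mean(0),.08),np.radians(106.5))
E
```

```text
[[ 0.7154 -0.053 ]
 [ 0.7324 -0.1065]
 [ 0.6405 -0.1345]
 [ 0.6225 -0.0831]] [ 0.6776912  -0.09427118] [np.float64(17.966934898901364), np.float64(17.00642827258314), np.float64(107.5662716123172), np.float64(109.35700816530569)]
shift [0.2356 0.4006 0.1115] turn -0.248 q6 2.01
```

In the tool's units: 0.4 m is 20, 0.35 m is 17.5, -0.265 rad is -2.65.

```bash
echo '{"deltas":[[0.85,1.5,2.5,0,0],[0.85,3,5,0,0],[0.85,4.5,7.5,0,-1],[0.85,6,10,0,-2],[0.85,7.5,12.5,0,-2.65],[0.85,9,15,1.5,-2.65],[0.85,10.5,17.5,3,-2.65],[0.85,11.75,20,4.5,-2.65],[0.85,11.75,20,5.575,-2.65],[0.85,11.75,20,5.575,-2.65],[0.85,11.75,20,5.575,-2.65]]}' | python3 nudge.py
python3 - <<'E'
from h import *
go((.6772,-.095,.003),np.radians(107.5))
E
```

```text
time: 31.0
eef_pos: [0.6774, -0.0926, 0.0807]
orientation: [-3.104, -0.478, 0.001]
wrist_force: [-0.7, -1.0, 0.2]
finger_gap: 0.855
grasp_force: 0.0
shift [-0.0009  0.0023  0.0777] turn -0.0 q6 1.03
```

In the tool's units: 0.078 m is 3.9, 0.07 m is 3.5.

```bash
echo '{"deltas":[[0.85,0,0.1,2,0],[0.85,0,0.1,3.5,0],[0.85,0,0.1,3.9,0],[0.85,0,0.1,3.9,0],[0.3,0,0.1,3.9,0],[0.3,0,0.1,3.9,0],[0.3,0,0.1,3.9,0],[0.3,0,0.1,3.9,0]]}' | python3 nudge.py 30
echo '{"deltas":[[0.3,0,0,-1.5,0],[0.3,0,0,-3.5,0],[0.3,0,0,-6,0],[0.3,0,0,-6,0]]}' | python3 nudge.py
python3 - <<'E'
from h import *
go((.698,.119,.12),np.radians(148.2))
t=manip.snapshot("side"); go((.698,.119,.12),np.radians(148.2))
p=proj(t,st()[0]["eef_pos"]).astype(int); x,y=p-[60,45]; crop(t,x,y,x+120,y+90,6,"c3"); print(p)
E
```

```text
time: 32.0
eef_pos: [0.6798, -0.0952, 0.0055]
orientation: [3.104, 0.477, 0.006]
wrist_force: [-0.7, 1.8, 5.4]
finger_gap: 0.623
grasp_force: 30.6
time: 32.5
eef_pos: [0.682, -0.096, 0.1292]
orientation: [3.101, 0.476, 0.017]
wrist_force: [0.6, -0.6, -0.8]
finger_gap: 0.62
grasp_force: 31.6
shift [ 0.0797 -0.2004  0.0087] turn -0.711 q6 1.03
shift [ 0.0815 -0.1993  0.006 ] turn -0.711 q6 1.03
[233 165]
```

View pics/c3.png

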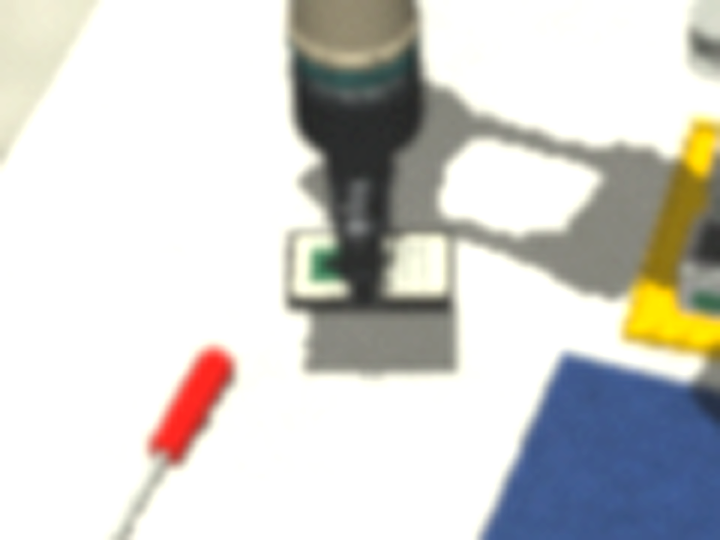

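In the tool's units: 0.0815 m is 4.075, -0.199 m is -9.95, -0.711 rad is -7.11.

```bash
echo '{"deltas":[[0.3,1,-2.5,0,-1.5],[0.3,2,-5,0,-3],[0.3,3,-7.5,0,-4.5],[0.3,4,-9.5,0,-6],[0.3,4.075,-9.95,0,-7.11],[0.3,4.075,-9.95,0,-7.11],[0.3,4.075,-9.95,0,-7.11],[0.3,4.075,-9.95,0,-7.11]]}' | python3 nudge.py
python3 - <<'E'
from h import *
t=manip.snapshot("side"); s=manip.snapshot("top");go((.702,.1255,.12),np.radians(148.2))
def c(q):
    p=proj(q,(.698,.119,.06)).astype(int); x,y=p-[40,45]; return cv2.resize(q["img"][y:y+90,x:x+80],None,fx=5,fy=5,interpolation=cv2.INTER_CUBIC),(x,y)
(a,p),(b,q)=c(s),c(t); print(p,q,st()[0]["eef_pos"],st()[0]["finger_gap"])
cv2.imwrite("pics/c4.png",cv2.convertScaleAbs(np.hstack([a,b]),alpha=1.4))
E
```

```text
time: 33.55
eef_pos: [0.6964, 0.118, 0.1226]
orientation: [2.747, 1.525, -0.001]
wrist_force: [-0.1, -0.8, -0.4]
finger_gap: 0.622
grasp_force: 31.6
shift [0.0092 0.0008 0.0029] turn -0.002 q6 0.63
(np.int64(176), np.int64(102)) (np.int64(169), np.int64(175)) [0.69649437 0.11812257 0.12286308] 0.6132870277863182
```

View pics/c4.png

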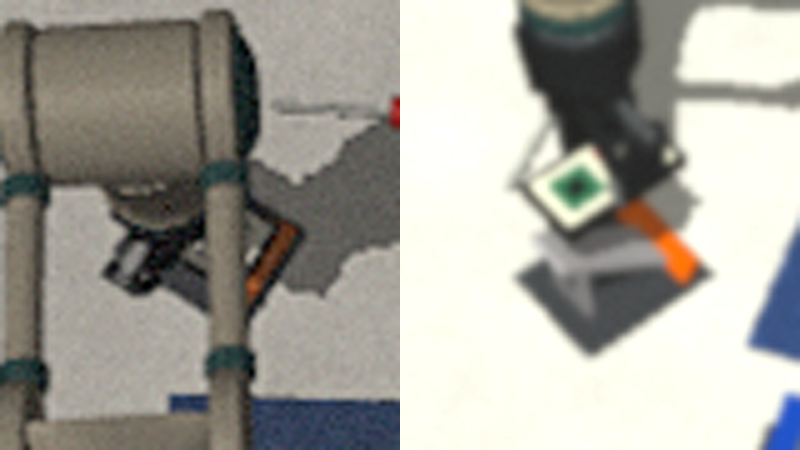

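```bash
cat > fit.py <<'E'
from h import *
from scipy.optimize import least_squares
def fit(t,px,cor,x0):
    "card pose (x,y,z,yaw,tilt) from pixel corners px; cor: (sx,sy,sz)"
    def f(v):
        R=Ro.from_euler("ZY",[v[3],-v[4]]).as_matrix()
        return np.concatenate([(proj(t,np.array(v[:3])+R@(np.array(k)*[.05,.028,.005]))-p) for p,k in zip(px,cor)])
    r=least_squares(f,x0); return r.x,np.sqrt((r.fun**2).mean())
E
python3 - <<'E'
from fit import *
t=manip.snapshot("side")
px=[np.array([169,175])+np.array(p)/5.-.4 for p in((118,185),(285,158),(175,237))]
# uphill = left in side view; corners top face
e=st()[0]["eef_pos"]; print(e,((proj(t,e)-[169,175])*5).round())
for k in [[(1,-1,1),(-1,1,1),(1,1,1)],[(1,1,1),(-1,1,1),(1,1,1)]][:1]:
    print(fit(t,px,k,[.7,.12,.12,1.016,0]))
    for c in [(a,b,1) for a in(1,-1) for b in(1,-1)]:
        P=np.array([.6964,.118,.125])+Ro.from_euler("z",1.016).as_matrix()@(np.array(c)*[.05,.028,.005]); print(c,((proj(t,P)-[169,175])*5).round())
E
```

```text
[0.69651849 0.11828036 0.12297394] [197. 174.]
(array([0.69079563, 0.12397916, 0.13093007, 1.09903539, 0.10225672]), np.float64(0.27957969295606655))
(1, 1, 1) [161. 233.]
(1, -1, 1) [112. 182.]
(-1, 1, 1) [280. 154.]
(-1, -1, 1) [230. 105.]
```

```bash
python3 - <<'E'
from fit import *
t=manip.snapshot("side")
def f(v):
    R=Ro.from_euler("z",v[2]).as_matrix()
    return np.concatenate([((proj(t,np.array([v[0],v[1],0])+R@np.array(k))-[169,175])*5+2-p) for p,k in PK])
PK=[((115,278),(.055,-.045,.006)),((192,355),(.055,.045,.006)),((315,272),(-.055,.045,.006))]
print(f([.6978,.1172,1.016]).reshape(-1,2).round(1)); r=least_squares(f,[.6978,.1172,1.016]); print(r.x,r.fun.round(1))
go((.702,.1255,.12),np.radians(148.2))
E
```

```text
[[-2.6 -1.1]
 [-3.6  2.1]
 [-3.  -0.2]]
[0.69596031 0.11634759 1.02112865] [ 0.3 -1.  -0.1  1.8 -0.1 -0.9]
shift [0.0089 0.0009 0.003 ] turn -0.001 q6 0.63
```

In the tool's units: 0.05 m is 2.5, 0.03 m is 1.5.

```bash
echo '{"deltas":[[0.3,0.325,0,0.5,0],[0.3,0.325,0,1.5,0],[0.3,0.325,0,1.75,0],[0.3,0.325,0,2,0],[0.3,0.325,0,2.25,0],[0.3,0.325,0,2.5,0],[0.3,0.325,0,2.75,0],[0.3,0.325,0,3,0]]}' | python3 nudge.py 25
python3 - <<'E'
from h import *
t=manip.snapshot("side")
x,y=169,175;print(st()[0]["eef_pos"])
cv2.imwrite("pics/c5.png",cv2.convertScaleAbs(cv2.resize(t["img"][y:y+80,x:x+90],None,fx=6,fy=6,interpolation=cv2.INTER_CUBIC),alpha=1.3))
E
```

```text
time: 34.75
eef_pos: [0.7001, 0.1248, 0.0632]
orientation: [2.745, 1.528, 0.001]
wrist_force: [-3.5, -0.6, 20.4]
finger_gap: 0.297
grasp_force: 9.6
[0.70001497 0.12485731 0.06371328]
```

View pics/c5.png

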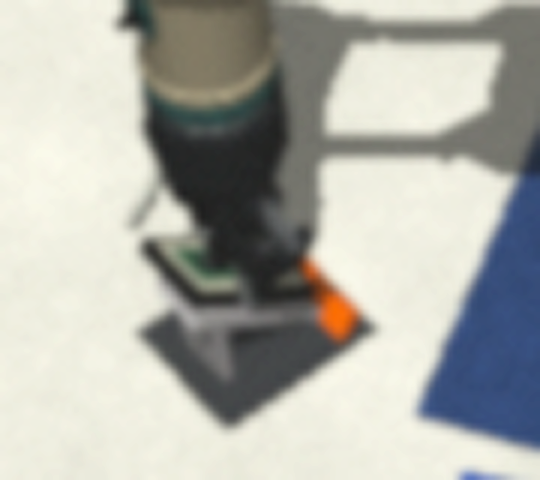

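In the tool's units: -0.2 m is -10, -0.16 m is -8.

```bash
echo '{"deltas":[[0.3,0,0,-1,0],[0.3,0,0,-3,0],[0.3,-2.5,0,-5,0],[0.8,-5.5,0,-6,0],[0.8,-8,0,-6,0],[0.8,-10,0,-6,0],[0.8,-10,0,-6,0]]}' | python3 nudge.py
python3 - <<'E'
from h import *
t=manip.snapshot("side");s=manip.snapshot("top")
(x,y)=169,180;X,Y=176,112;
a=s["img"][Y:Y+70,X:X+70];b=t["img"][y:y+70,x:x+75]
r=lambda i:cv2.resize(i,None,fx=5.5,fy=5.5,interpolation=cv2.INTER_CUBIC)
cv2.imwrite("pics/c6.png",cv2.convertScaleAbs(np.hstack([r(a),r(b)]),alpha=1.3))
E
```

```text
time: 35.67
eef_pos: [0.5931, -0.0475, 0.1833]
orientation: [2.747, 1.523, -0.001]
wrist_force: [0.9, 0.3, 0.2]
finger_gap: 0.798
grasp_force: 0.0
```

View pics/c6.png

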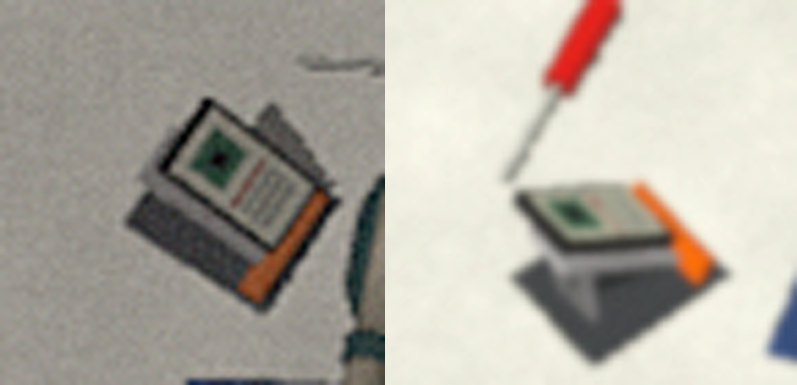

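```bash
cat > cardfit.py <<'E'
from h import *
from scipy.optimize import least_squares
def cardfit(obs,fixtilt=None):
    def f(v):
        R=Ro.from_euler("ZY",[v[3],-v[4]]).as_matrix()
        return np.concatenate([proj(q,v[:3]+R@(np.array(k)*[.05,.028,.005]))-p for q,p,k in obs])
    r=least_squares(f,[.7,.11,.05,1.016,.66]); v=r.x
    D=Ro.from_euler("z",-1.018).as_matrix()@(v[:3]-[.697,.118,.047])
    print("card",v.round(4),"rms",np.sqrt((r.fun**2).mean()).round(2),"stand-frame off seat",D.round(4)); return v
E
python3 - <<'E'
from cardfit import *
t=manip.snapshot("side");s=manip.snapshot("top")
K=[(1,-1,1),(1,1,1),(-1,1,1),(-1,-1,1)]
ob=[(s,np.array([176,112])+np.array(p)/5.5-.4,k) for p,k in zip([(208,98),(160,168),(275,250),(327,185)],K)]
ob+=[(t,np.array([169,180])+np.array(p)/5.5-.4,k) for p,k in zip([(132,192),(175,248),(295,240),(250,183)],K)]
v=cardfit(ob)
E
```

```text
card [0.714  0.1099 0.0482 0.9595 0.6043] rms 0.61 stand-frame off seat [ 0.002  -0.0187  0.0012]
```

```bash
python3 - <<'E'
from h import *
s=manip.snapshot("top"); print("driver tip",w(s,361*.64,193*.64,.008))
ex=np.array([np.cos(1.018),np.sin(1.018)]);ey=np.array([-ex[1],ex[0]])
for l in(-.070,-.0425): p=np.array([.697,.118])+l*ey; print(p);go((*p,.12),1.018+np.pi/2)
E
```

```text
driver tip [0.79406683 0.07281354 0.008     ]
[0.75657417 0.08124516]
shift [0.1917 0.0712 0.0628] turn -0.001 q6 0.36
[0.73317003 0.09568456]
shift [0.1917 0.0437 0.0628] turn -0.001 q6 0.36
```

In the tool's units: 0.0712 m is 3.56, 0.192 m is 9.6.

```bash
echo '{"deltas":[[0,2.5,1,0,0],[0,5,2,0,0],[0,7.5,3,1,0],[0,9.6,3.56,2.5,0],[0,9.6,3.56,3.15,0],[0,9.6,3.56,3.15,0],[0,9.6,3.56,3.15,0]]}' | python3 nudge.py 25
python3 - <<'E'
from h import *
go((.7566,.0812,.032),1.018+np.pi/2)
E
```

```text
time: 36.8
eef_pos: [0.7562, 0.0798, 0.1212]
orientation: [2.744, 1.527, 0.001]
wrist_force: [0.1, 0.9, -0.4]
finger_gap: 0.003
grasp_force: 0.0
shift [ 0.0014 -0.0005  0.0892] turn -0.003 q6 0.57
```

```bash
echo '{"deltas":[[0,0.05,0,1.5,0],[0,0.05,0,2.5,0],[0,0.05,0,3.25,0],[0,0.05,0,3.75,0],[0,0.05,0,4.2,0],[0,0.05,0,4.4,0],[0,0.05,0,4.4,0]]}' | python3 nudge.py
```

```text
time: 37.67
eef_pos: [0.7567, 0.0812, 0.0318]
orientation: [2.745, 1.528, -0.0]
wrist_force: [-0.1, 0.3, 0.4]
finger_gap: 0.001
grasp_force: 0.0
```

```bash
echo '{"deltas":[[0,0,-0.25,0,0],[0,0,-0.4,0,0],[0,0,-0.55,0,0],[0,0,-0.7,0,0],[0,0,-0.85,0,0],[0,0,-1,0,0],[0,0,-1.1,0,0],[0,0,-1.1,0,0]]}' | python3 nudge.py | grep -E "eef|wrist"
python3 - <<'E'
from h import *
t=manip.snapshot("side");s=manip.snapshot("top")
(x,y)=169,180;X,Y=176,112;
a=s["img"][Y:Y+70,X:X+70];b=t["img"][y:y+70,x:x+75]
r=lambda i:cv2.resize(i,None,fx=5.5,fy=5.5,interpolation=cv2.INTER_CUBIC)
cv2.imwrite("pics/c7.png",cv2.convertScaleAbs(np.hstack([r(a),r(b)]),alpha=1.3))
E
```

```text
eef_pos: [0.7381, 0.0929, 0.0321]
wrist_force: [1.0, -0.4, 0.1]
```

View pics/c7.png

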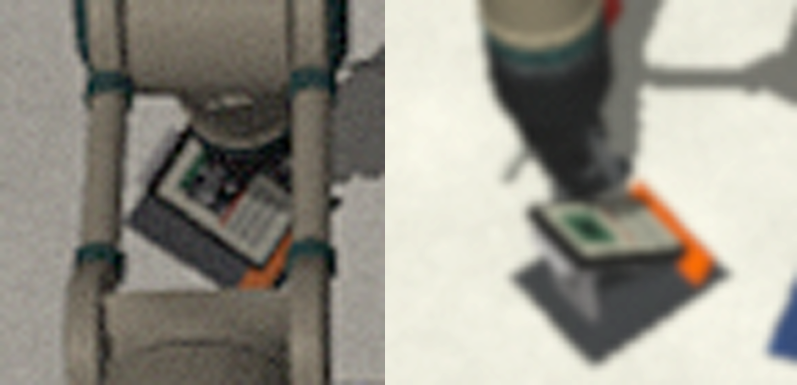

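```bash
echo '{"deltas":[[0,0,-0.1,0,0],[0,0,-0.2,0,0],[0,0,-0.2,0,0],[0,0,0.4,0,0],[0,0,0.7,0,0],[0,0,0.7,-2,0],[0,0,0.7,-5,0],[0,-2.5,0.7,-7.5,0],[0,-5.5,1,-7.5,0],[0,-8,2.5,-7.5,0],[0,-10,5,-7.5,0],[0,-10,6.5,-7.5,0],[0,-10,6.5,-7.5,0]]}' | python3 nudge.py | grep -E "eef|wrist"
python3 - <<'E'
from h import *
t=manip.snapshot("side");s=manip.snapshot("top")
(x,y)=169,180;X,Y=176,112;
a=s["img"][Y:Y+70,X:X+70];b=t["img"][y:y+70,x:x+75]
r=lambda i:cv2.resize(i,None,fx=5.5,fy=5.5,interpolation=cv2.INTER_CUBIC)
cv2.imwrite("pics/c8.png",cv2.convertScaleAbs(np.hstack([r(a),r(b)]),alpha=1.3))
E
```

```text
eef_pos: [0.744, -0.1484, 0.1805]
wrist_force: [-0.3, 0.8, -1.1]
```

View pics/c8.png

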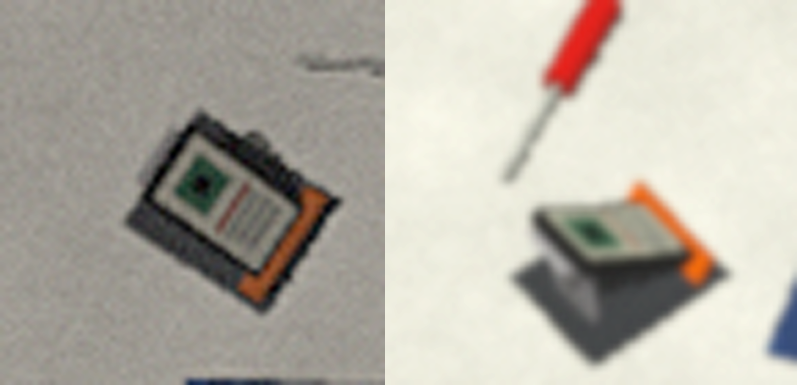

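```bash
python3 - <<'E'
from cardfit import *
t=manip.snapshot("side");s=manip.snapshot("top")
K=[(1,-1,1),(1,1,1),(-1,1,1),(-1,-1,1)]
ob=[(s,np.array([176,112])+np.array(p)/5.5-.4,k) for p,k in zip([(193,128),(148,197),(258,277),(307,208)],K)]
ob+=[(t,np.array([169,180])+np.array(p)/5.5-.4,k) for p,k in zip([(148,210),(193,272),(307,253),(255,203)],K)]
v=cardfit(ob)
cv2.imwrite("pics/c9.png",cv2.convertScaleAbs(np.hstack([cv2.resize(t["img"][120:260,180:360],(540,420)),cv2.resize(s["img"][180:265,295:375],(256,420)[:2])]),alpha=1.3))
E
```

```text
card [0.699  0.1204 0.0469 0.9992 0.6373] rms 0.5 stand-frame off seat [ 0.0031 -0.0004 -0.0001]
```

View pics/c9.png

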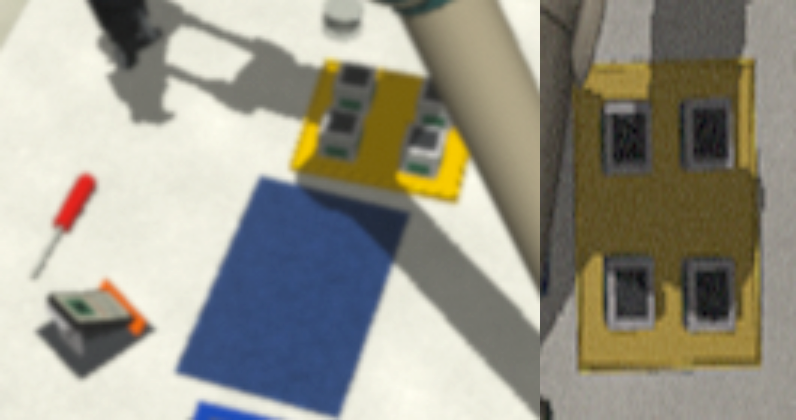

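The card is within 3 mm of the seat, all four empty tins stand in the tray, and the lid is shut, so I'm handing in.

```bash
python3 -c "
from cell import manip
print(manip.job_done())"
```

```text
the job is handed in; nothing more can be done
None
```

The job is handed in, though the hand-in returned no verdict: the one heavy tin (about 3.9 N) is in the case with the lid shut over it, the four empties are in the tray, and the card leans on the stand about 3 mm from the seat.

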